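Ready a torque driver over a mould bolt

ROBOT

A 6-joint arm with a two-finger parallel gripper is mounted at the origin on the work surface. World frame = base frame: x ahead of the robot, y to its left, z up, the work surface at z = 0. Lengths are in mm, angles in rad, forces in N, time in s.
With the tool pointing down it reaches from about 350 to 775 mm from the base axis. Payload 7.3 kg.
Tool frame: the origin (TCP) lies between the finger pads; the fingertips stand 25 mm ahead of it and the grasp point (between the pads) lies 6 mm ahead of it; z points along the fingers, y is the direction in which the jaws open and shut (so a half turn about z gives the same grasp; the last joint's range is limited). The gripper opens to 92 mm and grips with 3 to 60 N. Pads are 19 mm wide; open, the fingers measure 130 mm over their backs; the gripper's body (75 mm by 190 mm) begins 47 mm behind the grasp point.
Start: joints at [1.175, 0.342, 1.524, -0, 1.275, -0.146], TCP at [129.769, 508.729, 222.841] pointing down, gripper open.
Joint ranges: [-2.53, 2.53], [-0.77, 2.02], [0.04, 2.7], [-1, 4.14], [0.28, 2.66], [-3.11, 3.11]. Speed limits (rad/s): [2.57, 2.57, 3.14, 3.14, 3.14, 3.14].

INTERFACE

Orientations are given as [roll, pitch, yaw] about the fixed x, y, z axes, in that order (R = Rz(yaw) Ry(pitch) Rx(roll)).
In Python, from plant import get_obs, capture, calibration, close_job gives the robot as it stands. The module is installed in compiled form; this text tells all that it offers.
- The arm moves only by the shell command python3 -m jog 'ROWS'. ROWS is JSON, one flat list of numbers, 5 for each row, row after row: the closure, from 0 (fully open) to 1 (shut), then the shift along the tool's x, y, z in mm, then the turn about the tool's z in degrees. In form: [fingers, tx, ty, tz, yaw, fingers, tx, ty, tz, yaw, ...]. A call has 1 to 5 rows; each row shifts and turns the pose as measured when the row begins, along the tool's axes as they then stand; what a row does not reach is not made up. A row lasts 1/10 s, in which the tool goes at most 50 mm and 8.59 degrees, less where a joint would pass 70% of its speed; a pose out of reach is approached as far as the arm can. A call is refused whole if a number of a shift passes 50 or a number of a turn 8.59, either way. A call with a gripper value outside its range is refused whole. The fingers move at their own pace and stop on an object; the grip force is fixed at half the most. Time passes only in rows, so rows that do not move let the fingers close. It gives the time, the measured TCP pose, the force and the opening at its end, in the units of the state.
- get_obs(): the state, without advancing time (a new reading comes with each control period).
- capture(name): name is "scene" or "top" or "wrist"; returns (picture, depth): 384x512x3 uint8, red, green, blue; 384x512 float32, mm along the optical axis (not along the pixel's ray), 0 where there is no reading.
- calibration(name): a dict with "fovy" (degrees; the focal length in pixels is half the picture's height over the tangent of half this angle, whatever the lens; pixels are square), "cx", "cy" (the principal point, pixels), "R" (3x3) and "t" (3): a world point X has camera coordinates R X + t. Camera axes: x right, y down, z forward; pixel columns grow to the right and rows downward; lengths in mm; the calibration is good to about 2 mm. The wrist camera is an equidistant fisheye: a pixel r from the principal point sees the ray r / f radians off the axis. A picture is of the moment at which its call begins: read the wrist's pose just before it. calibration takes no time and is no camera call; for the wrist camera it gives the pose at the moment of the call.
- close_job(): hands the job in, once; it reports no verdict.
The state is a dict: "time": time; "joint_positions": joint angles; "dq": joint speeds; "tau": joint torques, N m; "tool_pos": TCP position; "tcp_rot": TCP orientation; "contact_force": force on the tool from outside, world axes, zero at the start; "moment": the same for the moment, N m; "grip_width": finger opening in mm.
Only numpy, scipy, OpenCV 4.12 (cv2) and the standard library are available. Lean on these libraries where they do the work, as an engineer would, in place of code of your own. Each camera call takes 0.05 s, during which the arm holds its last target.

TASK

With the torque driver still standing in its holder, turn its orange sleeve until the white pointer clicks at 3. Then lift the driver out, carry it to the mould and finish while still holding it upright and still, its socket centred about 1 cm above the head of the yellow-ringed bolt and not touching it, the sleeve still at 3. On the way do not let the driver touch the part tray, the mould or any bolt, and leave the tray, the two rubber bushes and the can where they are.

Things in the scene. Friction and masses are not known exactly. Their poses are not given: they have to be found in the camera images.
- driver: Upright loose torque driver, 128 mm tall, 0.35 to 0.5 kg. Origin: centre of the open lower end of its socket; z runs up its axis. Upwards from there: steel socket 22 mm in diameter (height 0 to 50), square aluminium body 24 x 24 (50 to 82), black dial disc 68 in diameter (82 to 88), orange round knurled sleeve 36 in diameter (90 to 128).
- driver_sleeve (a point): Point on the driver's axis, 109 mm above its lower end: middle of the orange sleeve (38 mm tall, 36 mm in diameter). Here it is gripped from above, both to turn the sleeve and to lift the driver; the sleeve keeps its setting while the driver hangs from it. Axes as the driver's body (not turning with the sleeve).
- driver_dial (a point): Centre of the dial disc's upper face, 88 mm above the driver's lower end. White numbers lie around the sleeve: 1 at +0.9 rad, 2 at +0.3, 3 at -0.3 and 4 at -0.9 rad about the driver's z from its x axis, so they rise clockwise seen from above. A white line on the sleeve's top and side is the pointer.
- sleeve (a joint): Angle of the orange sleeve on the driver (rad), growing clockwise seen from above, range -0.05 to 1.85: pointer at 1 at 0.0, 2 at 0.6, 3 at 1.2, 4 at 1.8. It springs to the nearest of these clicks when let go. It starts at 1 or 2. Turning takes up to about 0.1 N m; the driver itself has up to about 0.1 rad of turning play either way in the holder.
- holder: Fixed blue block 90 x 90 x 94 mm with an upright square through hole (26 x 26) in which the driver stands: its dial disc rests on the block's top, the socket's end is 12 mm above the table. Lift the driver straight up by 85 mm to be free of it. Origin: centre of the underside.
- mould: Fixed lower mould: steel plate 220 (x) x 190 (y) mm, upper face 40 mm above the table, surrounded by a green rim 10 mm thick that rises to 80 mm above the table; inside each corner stands a guide pillar 16 mm in diameter, its top 100 mm above the table, at x = +-87, y = +-72 mm. Origin: centre of the underside.
- bolt: The bolt to aim at: hexagon head about 19 mm wide over the corners on a yellow washer 34 mm in diameter, upright on the mould's plate. It is at one of four places (x = +-50, y = +-40 mm in the mould's frame). Origin: centre of the washer's underside, 40 mm above the table; the head's top is 13 mm higher.
- bolt_top (a point): Centre of the upper face of that bolt's head, 53 mm above the table; z up.
- bolt_b: One of three other bolts, alike but with a dark washer, on the mould plate; origin as for bolt.
- bolt_c: As bolt_b.
- bolt_d: As bolt_b.
- tray: Loose blue tray of black rubber parts, 200 (x) x 120 (y) x 35 mm, 0.9 kg, standing between holder and mould; along its middle (x) runs a steel wire handle whose top is 99 mm above the table. Origin: centre of the underside. Leave alone.
- bush_a: Loose black rubber bush, 36 mm in diameter, 30 mm tall, origin at centre of the underside. Leave alone.
- bush_b: As bush_a. Leave alone.
- can: Loose spray can, 52 mm in diameter, 110 mm tall, origin at centre of the underside. Leave alone.
Things that resemble listed ones, but are neither listed nor needed, are in the scene too. Leave any pink or turquoise look-alike of the driver alone. Of the things that look like the holder, the middle-sized one is meant.

How it is judged (in metres and radians):
On the way:
1. the sleeve clicks at 3 while the driver stands in its holder (value of joint sleeve between 1.08 and 1.32 rad and horizontal distance between driver and holder below 0.012 m and height (world z) of driver below 0.03 m), for 0.2 s.
At the end, for the whole second after the job is handed in: The driver is held in the fingers, still and upright within 0.09 rad, the socket's end within 6 mm sideways of the centre of the yellow-ringed bolt's head and 3 to 18 mm above it, touching neither bolt, mould, holder nor tray; the sleeve reads 1.2 rad within 0.12 (horizontal distance between driver and bolt_top below 0.006 m and z of driver in the frame of bolt_top between 0.003 and 0.018 m and angle between driver's own z axis and vertical below 0.09 rad and linear speed of driver below 0.02 m/s and contact force between the fingers and driver above 1 N and value of joint sleeve between 1.08 and 1.32 rad and contact force between driver and mould below 0.05 N and contact force between driver and bolt below 0.05 N and contact force between driver and bolt_b below 0.05 N and contact force between driver and bolt_c below 0.05 N and contact force between driver and bolt_d below 0.05 N and contact force between driver and holder below 0.05 N and contact force between driver and tray below 0.05 N); the arm keeps its last pose, push and grip.
It fails at once if the blue part tray is moved by more than 15 mm (distance of tray from where it was at the start of the episode above 0.015 m).
It fails at once if a rubber bush is moved by more than 15 mm (distance of bush_a from where it was at the start of the episode above 0.015 m).
It fails at once if a rubber bush is moved by more than 15 mm (distance of bush_b from where it was at the start of the episode above 0.015 m).
It fails at once if the spray can is moved by more than 15 mm (distance of can from where it was at the start of the episode above 0.015 m).
It fails at once if the driver knocks against the tray, the mould or a bolt (more than 1.5 N) (contact force between driver and mould above 1.5 N or contact force between driver and bolt above 1.5 N or contact force between driver and bolt_b above 1.5 N or contact force between driver and bolt_c above 1.5 N or contact force between driver and bolt_d above 1.5 N or contact force between driver and tray above 1.5 N).
It also fails if it takes over 48 s, if anything falls off the work surface, if the arm or the gripper's body presses on something with over 40 N, if the wrist force passes 120 N, or if a joint passes its speed limit or range.

## Working session

There is one attempt and no reset: what is moved stays moved. The work goes in short steps, Python scripts to look and compute and a shell command to move; the robot and the scene stay as the last step left them, time stands still between calls to the robot, and variables do not carry over. Pictures are saved under pics/ and viewed, and the job is handed in when it is done.

```bash
mkdir -p pics; cat > h.py <<'E'
import numpy as np,cv2
from plant import get_obs,capture,calibration
def K(n):
    c=calibration(n); f=192/np.tan(np.radians(c['fovy']/2)); return f,c['cx'],c['cy'],np.array(c['R']),np.array(c['t'])
def pts(n,d,k=None):
    f,cx,cy,R,t=k or K(n)
    v,u=np.mgrid[0:384,0:512]
    P=np.stack([(u-cx)/f*d,(v-cy)/f*d,d],-1)
    return (P-t)@R
def ray(n,u,v,z,k=None):
    f,cx,cy,R,t=k or K(n)
    if n=='wrist':
        dx,dy=u-cx,v-cy;r=np.hypot(dx,dy)+1e-9;a=r/f
        d=np.array([np.sin(a)*dx/r,np.sin(a)*dy/r,np.cos(a)])
    else: d=np.array([(u-cx)/f,(v-cy)/f,1])
    o=-R.T@t; d=R.T@d
    return o+d*(z-o[2])/d[2]
def save(name,im,s=1.5):
    cv2.imwrite('pics/'+name,cv2.resize(im[...,::-1],None,fx=s,fy=s,interpolation=cv2.INTER_CUBIC))
E
python3 - <<'E'
from h import *
print(get_obs())
for n in('scene','top','wrist'):
    k=K(n); im,d=capture(n); np.savez(f'{n}0.npz',im=im,d=d,f=k[0],cx=k[1],cy=k[2],R=k[3],t=k[4]); save(f'{n}0.png',im)
    print(n,k, -k[3].T@k[4])
E
```

```text
{'time': 0.0, 'joint_positions': array([ 1.17500276e+00,  3.42730846e-01,  1.52500210e+00, -1.62824935e-06,
        1.27538560e+00, -1.46026959e-01]), 'dq': array([-0.00128777,  0.00063526, -0.00055722,  0.00030798, -0.00263424,
       -0.00095575]), 'tau': array([ 2.13301231e-03, -4.31249821e+01, -2.44223750e+01,  7.18952995e-02,
        5.58874710e-02, -1.19446186e-04]), 'tool_pos': array([129.60417794, 508.33590993, 222.14595036]), 'tcp_rot': array([-3.14008277e+00, -2.20490584e-04,  2.89182636e+00]), 'contact_force': array([ 0.19753861, -0.50730746,  0.09238634]), 'moment': array([0.00519385, 0.0122068 , 0.0001143 ]), 'grip_width': 91.5509021834343}
scene (np.float64(482.8958444611619), 261.85370059292586, 197.63709809388038, array([[ 0.52747677,  0.84943359,  0.01519317],
       [ 0.70781068, -0.42950135, -0.56083209],
       [-0.46986413,  0.30657979, -0.82779015]]), array([-333.12704047, -319.66077129, 1463.57761445])) [1089.65869931 -303.02874511 1037.32037769]
top (np.float64(398.90823422029376), 257.52876931542977, 195.08317602834802, array([[ 0.00523713, -0.99998372, -0.00226506],
       [-0.98318874, -0.00473572, -0.18253075],
       [ 0.18251705,  0.00318292, -0.98319754]]), array([  37.24860056,  552.80935298, 1148.78542239])) [ 333.64792936   36.20944809 1230.47207234]
wrist (np.float64(297.3186396354542), 255.04274806280245, 190.897066453199, array([[ 0.24616113,  0.96922751, -0.00165085],
       [ 0.93837714, -0.23789884,  0.250704  ],
       [ 0.24259647, -0.0632627 , -0.96806238]]), array([-523.58405081,  -32.04847234,  389.1733582 ])) [ 64.54751163 524.46793144 383.91440871]
```

View pics/scene0.png

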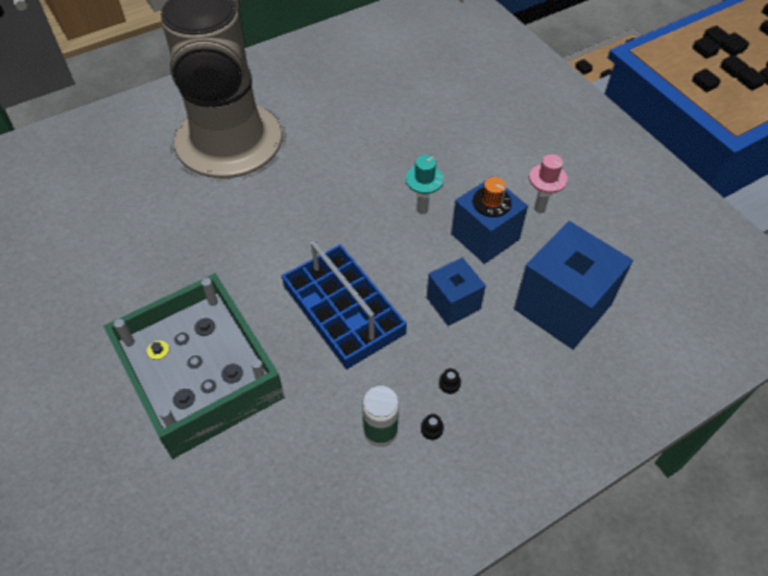

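View pics/top0.png

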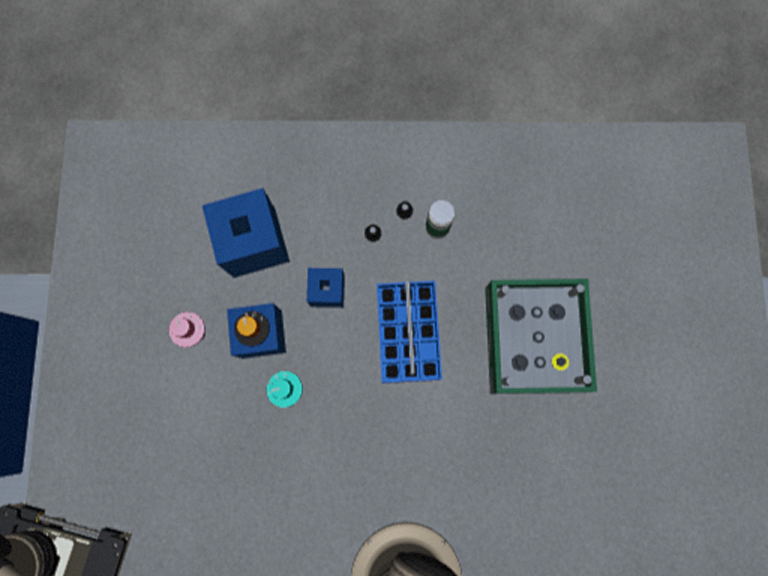

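View pics/wrist0.png

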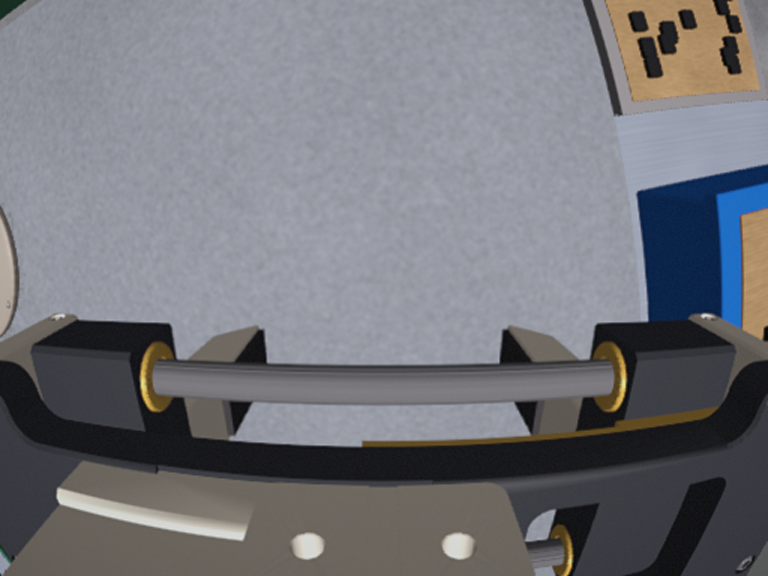

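The scene picture shows the orange driver in the middle-sized block at (494,195), with turquoise (425,172) and pink (551,170) look-alikes. The small block is at (457,290) and the large one at (575,283). The yellow washer is at (157,350) in scene and (560,362) in top. Next I'll measure and crop.

```bash
cat > m1.py <<'E'
from h import *
L={}
for n in('scene','top'):
    z=np.load(f'{n}0.npz'); k=(float(z['f']),float(z['cx']),float(z['cy']),z['R'],z['t']); L[n]=(z['im'],pts(n,z['d'],k),k)
    im,P,k=L[n]; hsv=cv2.cvtColor(im,cv2.COLOR_RGB2HSV)
    org=(hsv[...,0]<18)&(hsv[...,0]>5)&(hsv[...,1]>150)&(hsv[...,2]>120)
    org&=(P[...,2]>100)&(P[...,2]<160)
    top=org&(P[...,2]>135)
    print(n,'sleeve top',top.sum(),P[top].mean(0),P[top].min(0),P[top].max(0))
    c,r=cv2.minEnclosingCircle(np.argwhere(top)[:,::-1].astype(np.float32)); print('ray',ray(n,*c,140,k))
    yel=(hsv[...,0]>24)&(hsv[...,0]<34)&(hsv[...,1]>150)&(P[...,2]>20)&(P[...,2]<80)
    cs,_=cv2.findContours(yel.astype(np.uint8),0,1); c=max(cs,key=cv2.contourArea); e=cv2.fitEllipse(c)
    print('yellow',e, ray(n,*e[0],43,k), P[yel].mean(0))
    green=(hsv[...,0]>55)&(hsv[...,0]<90)&(hsv[...,1]>80)&(abs(P[...,2]-80)<6)&(P[...,1]<0)
    p=P[green][:,:2].astype(np.float32); print('rim',cv2.minAreaRect(p), P[green][:,2].mean())
    blue=(hsv[...,0]>100)&(hsv[...,0]<125)&(hsv[...,1]>120)&(abs(P[...,2]-94)<6)
    nl,lab,st,ce=cv2.connectedComponentsWithStats(blue.astype(np.uint8))
    for i in range(1,nl):
        if st[i,4]>100:
            p=P[lab==i]; print('blue94',ce[i],st[i,4],cv2.minAreaRect(p[:,:2].astype(np.float32)),p[:,2].mean())
    hd=(P[...,2]>90)&(P[...,2]<104)&(P[...,0]>330)&(P[...,0]<620)&(P[...,1]>-80)&(P[...,1]<120)
    print('handle',P[hd].min(0),P[hd].max(0))
im=L['scene'][0]; save('c1.png',im[100:180,290:400],7)
im=L['top'][0]; save('c2.png',im[195:245,145:205],10)
E
python3 m1.py
```

```text
scene sleeve top 94 [474.75636737 294.02998664 139.1848887 ] [457.90512556 277.51505978 135.3081378 ] [492.35176704 311.42337109 143.03693006]
ray [477.37007893 293.331373   140.        ]
yellow ((105.01079559326172, 232.959228515625), (9.541300773620605, 12.11389446258545), 64.85395812988281) [ 418.90988303 -303.85928433   43.        ] [ 422.13713874 -303.5613129    42.24739818]
rim ((467.26708984375, -263.0211486816406), (221.89906311035156, 187.70480346679688), 1.1223684549331665) 78.97396932864929
blue94 [326.41200828 139.68530021] 483 ((475.9092712402344, 294.3267517089844), (89.76579284667969, 93.52116394042969), 7.154825210571289) 93.4735736265655
blue94 [370.46258503 199.30612245] 147 ((688.9336547851562, 262.5068054199219), (119.09033966064453, 14.18799877166748), 22.098604202270508) 94.04459157331881
handle [390.40756695 -15.35003052  90.45704491] [567.62661746   3.50149673 102.53420051]
top sleeve top 6 [468.04550687 288.13445853 139.37524658] [457.0706529  280.28068056 135.88615749] [476.24064674 313.61138243 142.76375223]
ray [472.06879023 296.90480641 140.        ]
yellow ((373.0686340332031, 240.91595458984375), (9.599827766418457, 10.304162979125977), 102.75442504882812) [ 417.63619331 -302.9544443    43.        ] [ 420.73834645 -288.32758694   41.85585622]
rim ((541.5257568359375, -233.0938720703125), (423.37750244140625, 248.95420837402344), 20.6243839263916) 79.59766198606022
blue94 [168.56654676 219.99640288] 556 ((473.1371154785156, 296.6186828613281), (90.27005004882812, 90.28006744384766), 7.968713283538818) 94.22096523906828
handle [389.65821234 -13.11152147  92.28811356] [565.24000512   3.8632065  103.46686341]
```

View pics/c1.png

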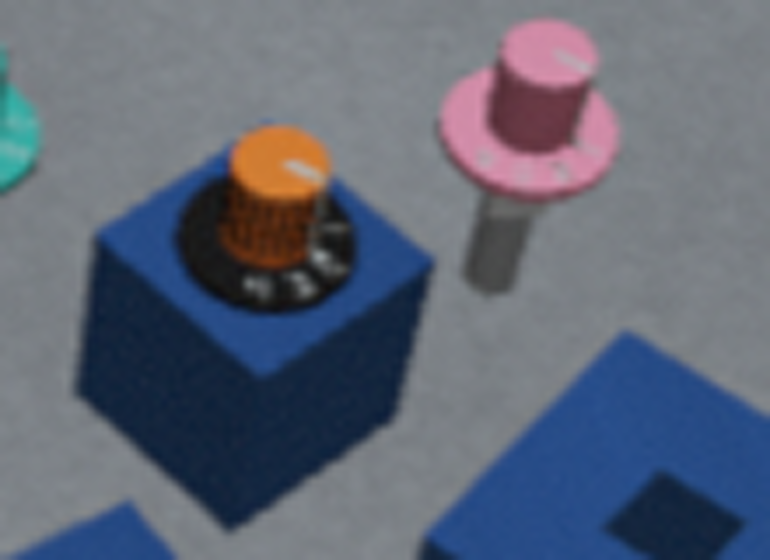

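View pics/c2.png

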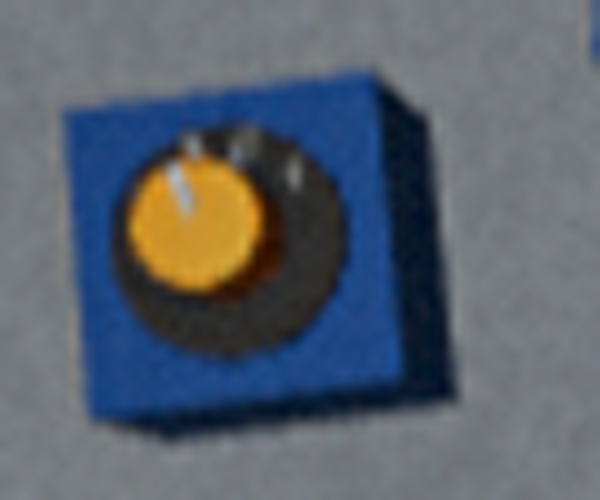

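The crops show the pointer at 2: the white line meets the second number, counting from the right in scene. The orange sleeve sits in the middle-sized block, which measures 90 x 90 mm with its top at 94 mm, so it is the one meant. Now I'll check the neighbours and the clearances for the jaws.

```bash
python3 - <<'E'
from h import *
for n in('scene','top'):
    z=np.load(f'{n}0.npz'); k=(float(z['f']),float(z['cx']),float(z['cy']),z['R'],z['t']); im=z['im'];P=pts(n,z['d'],k); hsv=cv2.cvtColor(im,cv2.COLOR_RGB2HSV)
    for nm,lo,hi in(('turq',80,95),('pink',160,179)):
        m=(hsv[...,0]>lo)&(hsv[...,0]<hi)&(hsv[...,1]>60)&(P[...,2]>20)&(P[...,0]>300)
        p=P[m]; print(n,nm,m.sum(),np.percentile(p,[2,50,98],axis=0).round(0).tolist())
    m=(P[...,0]>580)&(P[...,0]<700)&(P[...,1]>-130)&(P[...,1]<80)&(P[...,2]>25); print('can/bush',np.percentile(P[m],[5,50,95],axis=0).round(0).tolist())
E
```

```text
scene turq 497 [[335.0, -303.0, 78.0], [372.0, 222.0, 90.0], [568.0, 260.0, 130.0]]
scene pink 437 [[445.0, 392.0, 82.0], [482.0, 413.0, 93.0], [505.0, 450.0, 129.0]]
can/bush [[581.0, -92.0, 28.0], [691.0, -59.0, 107.0], [699.0, 75.0, 111.0]]
top turq 519 [[330.0, -349.0, 40.0], [363.0, 225.0, 89.0], [536.0, 262.0, 131.0]]
top pink 168 [[442.0, -25.0, 24.0], [469.0, 415.0, 108.0], [511.0, 452.0, 131.0]]
can/bush [[677.0, -86.0, 29.0], [685.0, -59.0, 82.0], [698.0, 74.0, 113.0]]
```

```bash
python3 -m jog '[0,-40,-12,0,0,0,-40,-12,0,0,0,-40,-12,0,0,0,-40,-12,0,0,0,-40,-12,0,0]'; python3 -m jog '[0,-40,-12,0,0,0,-40,-12,0,0,0,-40,-12,0,0,0,-30,-12,0,0,0,0,0,0,0]'
```

```text
time: 0.65
tool_pos: [309.6, 400.0, 220.7]
tcp_rot: [-3.139, -0.002, 2.902]
contact_force: [0.6, 1.4, -0.1]
grip_width: 92.1
time: 1.15
tool_pos: [452.4, 310.1, 218.9]
tcp_rot: [-3.137, -0.003, 2.897]
contact_force: [-0.4, 0.7, 0.7]
grip_width: 91.9
```

```bash
python3 -m jog '[0,-25,-9,0,0,0,0,0,0,0]'; python3 - <<'E'
from h import *
k=K('wrist');print(get_obs()['tool_pos'],get_obs()['tcp_rot']);im,d=capture('wrist');save('w1.png',im)
np.savez('w1.npz',im=im)
hsv=cv2.cvtColor(im,cv2.COLOR_RGB2HSV)
m=((hsv[...,0]<18)&(hsv[...,0]>5)&(hsv[...,1]>150)&(hsv[...,2]>170)).astype(np.uint8)
cs,_=cv2.findContours(m,0,1);c=max(cs,key=cv2.contourArea);(c,r)=cv2.minEnclosingCircle(c);print(c,r,ray('wrist',*c,140,k))
E
```

```text
time: 1.35
tool_pos: [474.8, 294.6, 218.0]
tcp_rot: [-3.136, -0.005, 2.896]
contact_force: [0.5, 1.4, 0.4]
grip_width: 92.1
[474.82049777 294.57510599 218.00400661] [-3.13640133 -0.00464862  2.89555065]
(252.0, 214.0) 9.999999747378752e-05 [488.47941901 287.34603599 140.        ]
```

View pics/w1.png

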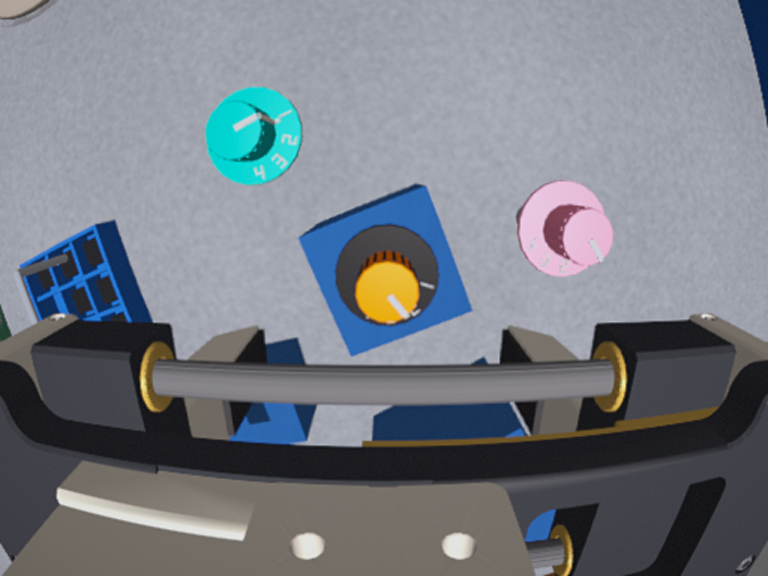

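The wrist view shows the sleeve top at about (387,292) in the enlarged picture, with its pointer one step clockwise of the "1" (427,285). That puts it at 2.

```bash
python3 - <<'E'
from h import *
k=K('wrist');im=np.load('w1.npz')['im']
hsv=cv2.cvtColor(im,cv2.COLOR_RGB2HSV)
m=((hsv[...,0]<28)&(hsv[...,0]>8)&(hsv[...,1]>150)&(hsv[...,2]>200)).astype(np.uint8)
m[:140]=0;m[220:]=0
cs,_=cv2.findContours(m,0,1);c=max(cs,key=cv2.contourArea);(c,r)=cv2.minEnclosingCircle(c);p=ray('wrist',*c,140,k);print(c,r,p)
# black disc
a=ray('wrist',390/1.5,295/1.5,140,k);b=ray('wrist',408/1.5,316/1.5,140,k);e=b-a;print('pointer',np.arctan2(e[1],e[0]))
q=ray('wrist',427/1.5,285/1.5,100,k)-p;print('one',np.arctan2(q[1],q[0]))
E
```

```text
(257.6463317871094, 194.0) 20.743093490600586 [470.82892713 297.28270952 140.        ]
pointer 0.44974883270907035
one 1.0859891261135015
```

```bash
python3 -m jog '[0,1.5,1,30,0,0,0,0,30,0,0,0,0,20,0,0,0,0,7,0,0,0,0,0,0]'
```

```text
time: 1.9
tool_pos: [466.7, 300.9, 129.5]
tcp_rot: [-3.139, -0.007, 2.9]
contact_force: [-0.3, -0.0, -0.0]
grip_width: 91.6
```

```bash
python3 -m jog '[0,-8,-3.5,0,0,0,0,0,0,0]'; python3 - <<'E'
from h import *
im,d=capture('wrist');save('w2.png',im)
E
```

```text
time: 2.1
tool_pos: [474.1, 296.5, 131.2]
tcp_rot: [-3.14, -0.006, 2.902]
contact_force: [0.5, -0.6, 0.1]
grip_width: 92.0
```

View pics/w2.png

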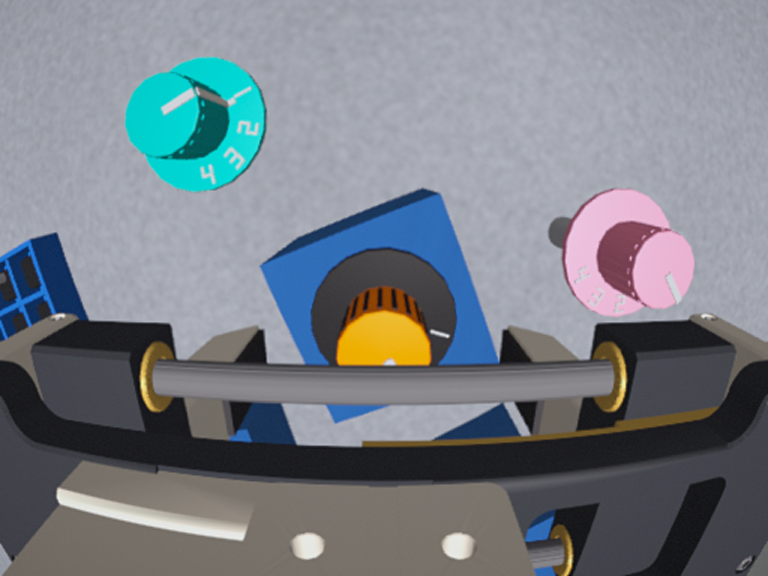

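The sleeve (385,352) is midway between the fingertips (265 and 505), so I'll close.

```bash
python3 -m jog '[1,0,0,0,0,1,0,0,0,0,1,0,0,0,0,1,0,0,0,0,1,0,0,0,0]';python3 -m jog '[1,0,0,0,0,1,0,0,0,0,1,0,0,0,0]'
```

```text
time: 2.65
tool_pos: [474.9, 297.0, 133.5]
tcp_rot: [3.14, -0.003, 2.901]
contact_force: [0.5, -0.8, 0.5]
grip_width: 56.4
time: 2.95
tool_pos: [474.7, 296.7, 133.4]
tcp_rot: [3.141, -0.003, 2.901]
contact_force: [1.6, -1.1, 1.6]
grip_width: 33.6
```

```bash
python3 -m jog '[1,0,0,0,5,1,0,0,0,5,1,0,0,0,5]';python3 -m jog '[1,0,0,0,5,1,0,0,0,5,1,0,0,0,5,1,0,0,0,0]'; python3 -c "
from h import *
o=get_obs();print(o['moment'],o['contact_force'])
im,d=capture('wrist');save('w3.png',im)"
```

```text
time: 3.25
tool_pos: [474.6, 296.4, 133.5]
tcp_rot: [-3.141, -0.003, 2.631]
contact_force: [-0.4, -1.1, 0.2]
grip_width: 33.5
time: 3.65
tool_pos: [474.5, 296.1, 133.5]
tcp_rot: [-3.139, -0.003, 2.357]
contact_force: [0.4, -0.0, -0.4]
grip_width: 33.7
[-0.08176203 -0.10607892 -0.03046187] [ 0.38483095 -0.00149506 -0.38100242]
```

View pics/w3.png

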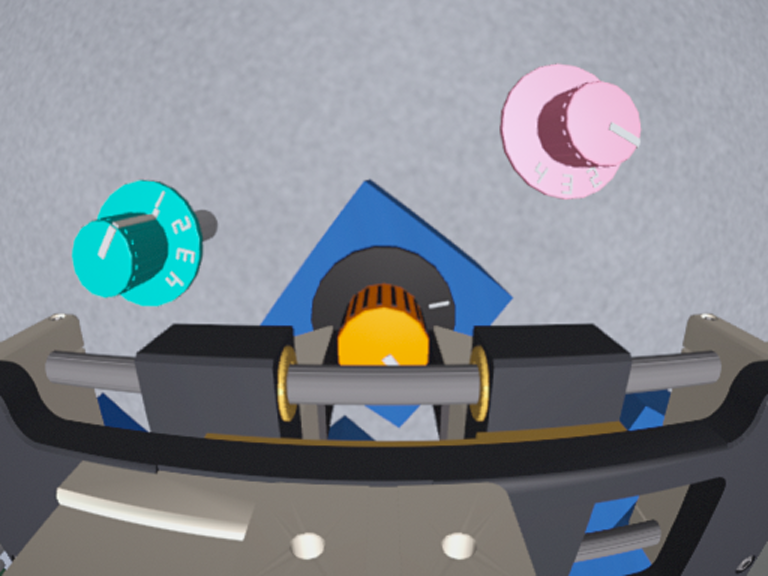

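```bash
python3 -m jog '[1,0,0,0,5,1,0,0,0,3.5,1,0,0,0,0]'; python3 -c "
from h import *
o=get_obs();print(o['moment'],o['contact_force'])"; python3 -m jog '[0.4,0,0,0,0,0.4,0,0,0,0,0.4,0,0,0,0,0.4,0,0,0,0,0.4,0,0,0,0]'
python3 -c "
from h import *
im,d=capture('scene');save('s4.png',im[100:180,290:400],7)
im,d=capture('wrist');save('w4.png',im)"
```

```text
time: 4.0
tool_pos: [474.4, 295.9, 133.4]
tcp_rot: [-3.138, -0.002, 2.214]
contact_force: [0.2, -0.1, 0.3]
grip_width: 34.0
[-0.09111625 -0.03359628  0.0344406 ] [ 0.2413624  -0.05191433  0.29857663]
time: 4.5
tool_pos: [474.3, 296.1, 133.3]
tcp_rot: [-3.138, -0.002, 2.222]
contact_force: [0.0, -0.6, 0.2]
grip_width: 55.2
```

View pics/s4.png

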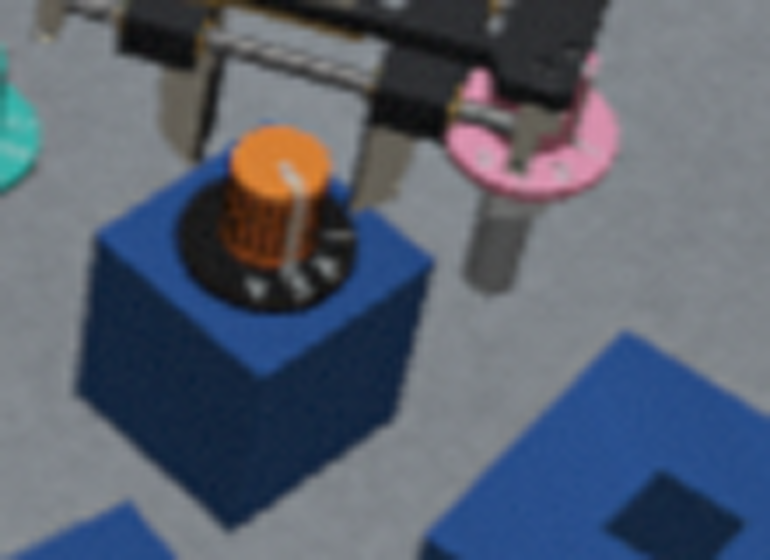

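View pics/w4.png

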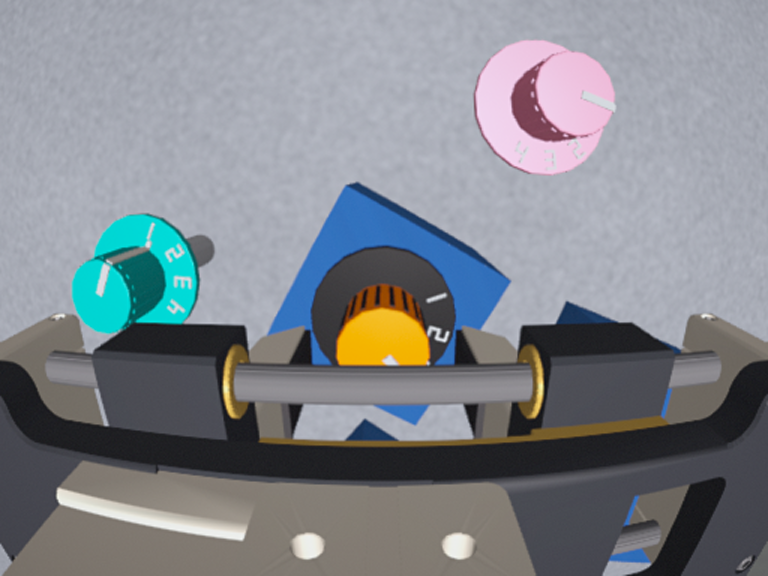

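With the fingers open, the scene crop shows the pointer line (292,262) ending at the third number (300,285), and the 2 at (327,267). So the sleeve has clicked at 3. Regripping now, then lifting.

```bash
python3 -m jog '[0.4,0,0,2,0,1,0,0,0,0,1,0,0,0,0,1,0,0,0,0,1,0,0,0,0]'; python3 -m jog '[1,0,0,0,0,1,0,0,0,0,1,0,0,-10,0,1,0,0,-15,0,1,0,0,-15,0]'
```

```text
time: 5.1
tool_pos: [474.2, 296.1, 131.0]
tcp_rot: [-3.138, -0.002, 2.222]
contact_force: [-0.9, 0.3, 0.4]
grip_width: 34.6
time: 5.6
tool_pos: [472.9, 295.4, 169.3]
tcp_rot: [-3.132, -0.004, 2.222]
contact_force: [0.4, 0.1, -4.5]
grip_width: 34.4
```

```bash
python3 -m jog '[1,0,1.5,-15,0,1,0,0.5,-15,0,1,0,0.5,-15,0,1,0,0,-15,0,1,0,0,-15,0]'; python3 -m jog '[1,0,0,-15,0,1,0,0,0,0]'
python3 -c "
from h import *
im,d=capture('scene');save('s5.png',im)
im,d=capture('wrist');save('w5.png',im)"
```

```text
time: 6.1
tool_pos: [473.5, 296.1, 246.8]
tcp_rot: [-3.124, -0.006, 2.222]
contact_force: [0.0, -0.4, -4.3]
grip_width: 34.5
time: 6.3
tool_pos: [473.8, 296.3, 264.5]
tcp_rot: [-3.126, -0.005, 2.222]
contact_force: [-0.2, 0.6, -5.4]
grip_width: 34.2
```

View pics/s5.png

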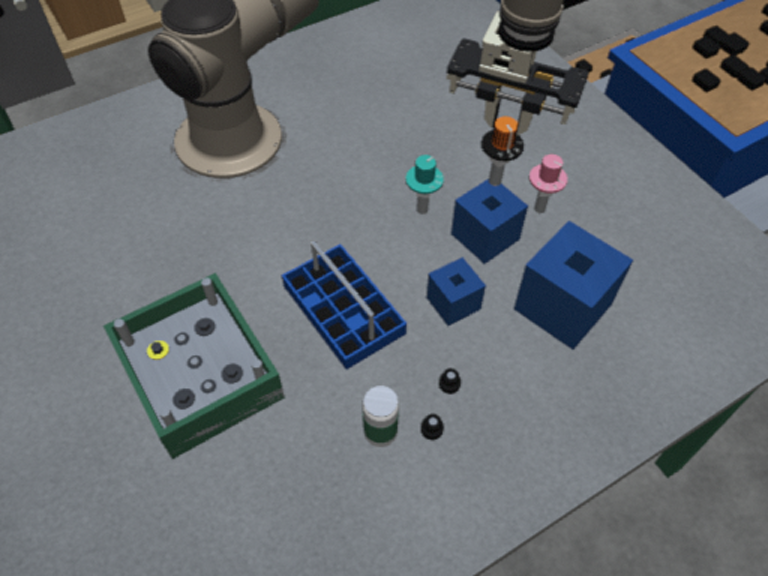

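View pics/w5.png

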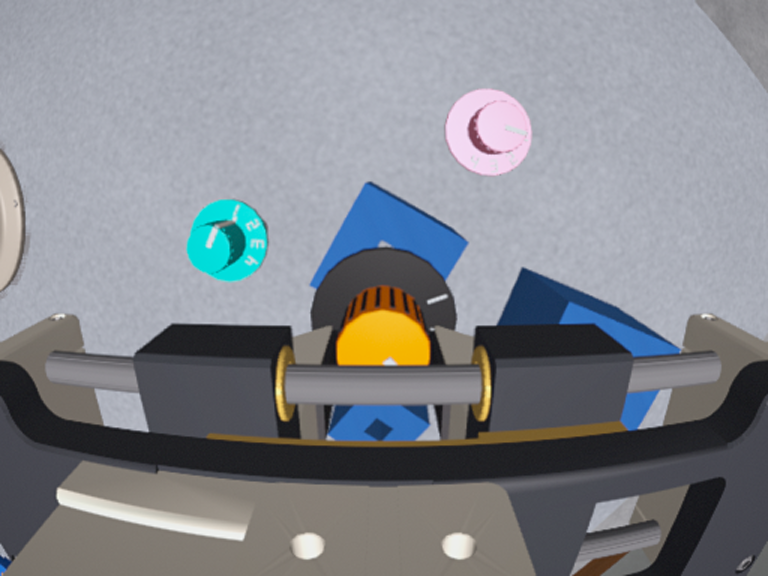

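Driver lifted clear: the socket end is at about 146 mm and the sleeve is still at 3. Carrying it across, above the tray handle.

```bash
python3 -c "
from h import *
print(get_obs()['joint_positions'])"; python3 -m jog '[1,-10,-9,0,0,1,-18,-16.5,0,0,1,-22,-20,0,0,1,-22,-20,0,0,1,-22,-20,0,0]'; python3 -m jog '[1,-22,-20,0,0,1,-22,-20,0,0,1,-22,-20,0,0,1,-22,-20,0,0,1,-15,-14,0,0]'
```

```text
[ 0.42070944  0.38908204  1.34406712  0.00160725  1.42891027 -0.23092116]
time: 6.9
tool_pos: [457.8, 164.4, 257.2]
tcp_rot: [-3.111, -0.01, 2.228]
contact_force: [1.1, -0.3, -4.0]
grip_width: 34.2
time: 7.4
tool_pos: [439.8, 15.3, 254.8]
tcp_rot: [-3.102, -0.014, 2.226]
contact_force: [0.6, -0.1, -4.1]
grip_width: 34.4
```

```bash
python3 -m jog '[1,0,0,0,0,1,0,0,0,0,1,0,0,0,0]'; python3 -m jog '[1,-7,-7,0,0,1,-7,-7,0,0,1,-7,-7,0,0,1,-7,-7,0,0,1,-7,-7,0,0]'; python3 -m jog '[1,-7,-7,0,0,1,-7,-7,0,0,1,-7,-7,0,0,1,0,0,0,0,1,0,0,0,0]'
```

```text
time: 7.7
tool_pos: [437.3, 12.1, 253.1]
tcp_rot: [-3.098, -0.017, 2.221]
contact_force: [1.0, 0.0, -5.3]
grip_width: 34.4
time: 8.2
tool_pos: [430.1, -38.3, 253.6]
tcp_rot: [-3.098, -0.017, 2.226]
contact_force: [-0.8, 0.4, -4.7]
grip_width: 34.2
time: 8.7
tool_pos: [425.7, -72.4, 254.3]
tcp_rot: [-3.098, -0.017, 2.223]
contact_force: [-0.1, 0.4, -4.6]
grip_width: 34.1
```

```bash
python3 -m jog '[1,-10,-8,0,0,1,-10,-8,0,0,1,-10,-8,0,0,1,-10,-8,0,0,1,-10,-8,0,0]'; python3 -m jog '[1,-10,-8,0,0,1,-10,-8,0,0,1,-10,-8,0,0,1,-10,-8,0,0,1,-10,-8,0,0]';python3 -m jog '[1,-10,-8,0,0,1,-10,-8,0,0,1,-10,-8,0,0,1,-10,-8,0,0,1,0,0,0,0]'
cat > g.py <<'E'
from h import *
from scipy.spatial.transform import Rotation as Ro
import sys
o=get_obs();R=Ro.from_euler('xyz',o['tcp_rot']).as_matrix();p=o['tool_pos']
s=p+R[:,2]*(119) # TCP131 <-> socket end 12
tg=np.array([418.3,-303.4,63])
print(p,'z',R[:,2],'socket',s,'d tool',R.T@(tg-s),o['moment'])
E
python3 g.py
```

```text
time: 9.2
tool_pos: [424.4, -140.2, 255.3]
tcp_rot: [-3.098, -0.017, 2.226]
contact_force: [0.1, -0.7, -3.9]
grip_width: 34.1
time: 9.7
tool_pos: [422.8, -210.7, 256.0]
tcp_rot: [-3.098, -0.017, 2.225]
contact_force: [0.4, 0.5, -5.3]
grip_width: 34.4
time: 10.2
tool_pos: [421.6, -268.4, 256.5]
tcp_rot: [-3.098, -0.017, 2.224]
contact_force: [0.7, -0.7, -4.9]
grip_width: 34.2
[ 421.60508061 -268.44939962  256.47428607] z [-0.04535434 -0.01325361 -0.99888304] socket [ 416.20791392 -270.02657935  137.60720444] d tool [-29.04813447 -15.32614329  74.87130425] [-0.15901681 -0.15303205  0.02264601]
```

```bash
python3 -m jog '[1,-10,-5,0,0,1,-10,-5,0,0,1,-9,-5,0,0,1,0,0,0,0,1,0,0,0,0]'; python3 g.py; python3 -m jog '[1,0,0,20,0,1,0,0,0,0,1,0,0,0,0]'; python3 g.py
python3 -c "
from h import *
im,d=capture('scene');save('s6.png',im[130:330,40:240],4); np.savez('s6.npz',im=im,d=d)
im,d=capture('top');save('t6.png',im[170:280,300:420],5);np.savez('t6.npz',im=im,d=d)
im,d=capture('wrist');save('w6.png',im)"
```

```text
time: 10.7
tool_pos: [428.0, -303.0, 256.3]
tcp_rot: [-3.098, -0.018, 2.224]
contact_force: [0.7, 0.2, -4.4]
grip_width: 34.7
[ 428.00908664 -303.03788834  256.29493649] z [-0.04564906 -0.01211871 -0.99888403] socket [ 422.57684881 -304.48001541  137.42773723] d tool [ 2.10652573  0.51092675 74.52682363] [ 0.0670402   0.01147315 -0.05035885]
time: 11.0
tool_pos: [427.3, -302.6, 236.8]
tcp_rot: [-3.098, -0.018, 2.225]
contact_force: [0.1, 0.2, -4.5]
grip_width: 34.1
[ 427.33165758 -302.55680186  236.76268146] z [-0.04509487 -0.01202875 -0.99891029] socket [ 421.96536784 -303.98822329  117.8923573 ] d tool [ 1.7134718  -0.18109905 54.99075409] [-0.09949551 -0.06432055  0.03155023]
```

View pics/s6.png

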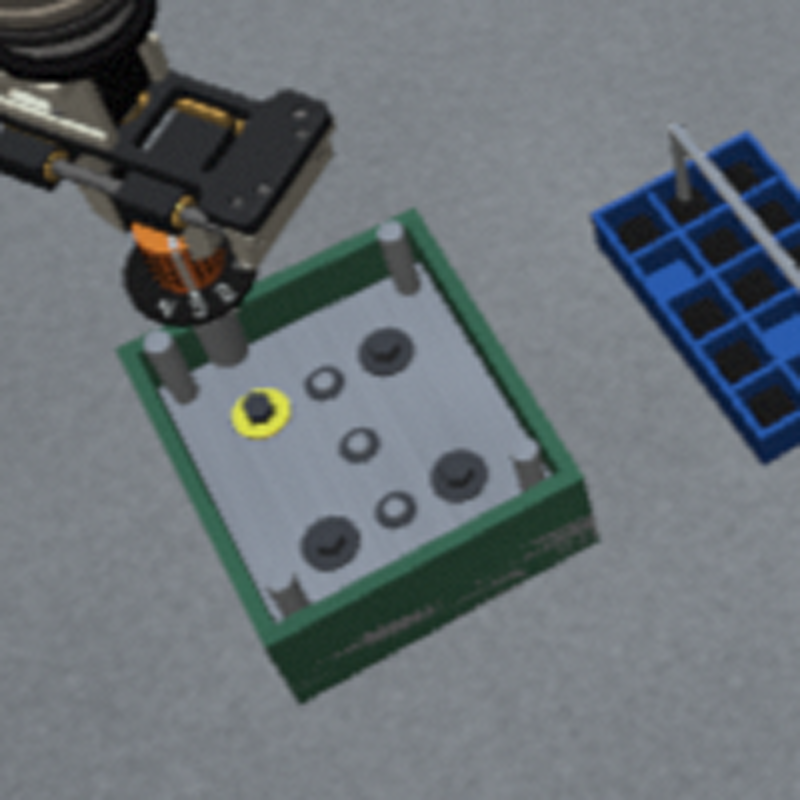

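View pics/w6.png

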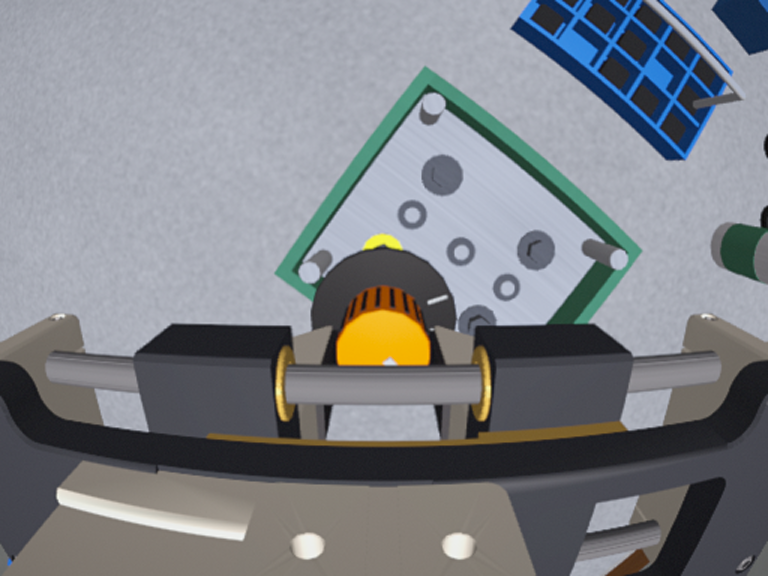

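View pics/t6.png

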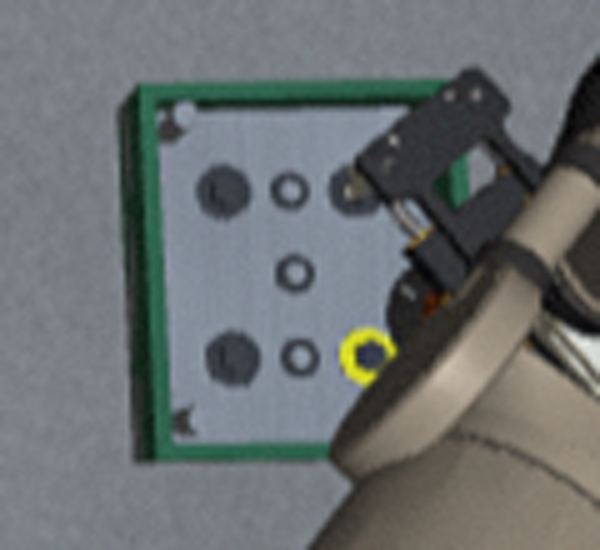

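```bash
python3 - <<'E'
from h import *
z=np.load('s6.npz');im,d=z['im'],z['d'];k=K('scene');P=pts('scene',d,k)
hsv=cv2.cvtColor(im,cv2.COLOR_RGB2HSV)
box=np.zeros(d.shape,bool);box[180:225,65:110]=1
# disc upper face
m=box&(P[...,2]>190)&(P[...,2]<225)&(hsv[...,2]<60)
print('disc',m.sum(),P[m].mean(0),P[m][:,2].std())
A=np.c_[P[m][:,:2],np.ones(m.sum())]
for _ in range(3):
    c,*_r=np.linalg.lstsq(A,P[m][:,2],rcond=None)
n=np.array([-c[0],-c[1],1]);print('disc normal',n/np.linalg.norm(n),'resid',(A@c-P[m][:,2]).std())
# socket columns: per row edges of grey socket, from depth
for v in range(208,224):
    r=[u for u in range(85,105) if 110<P[v,u,2]<170 and abs(P[v,u,0]-422)<25 and abs(P[v,u,1]+304)<25]
    if r: print(v,r[0],r[-1],P[v,(r[0]+r[-1])//2].round(0))
# yellow + head
y=(hsv[...,0]>24)&(hsv[...,0]<34)&(hsv[...,1]>120);y[:, 200:]=0
cs,_=cv2.findContours(y.astype(np.uint8),0,1);cc=max(cs,key=cv2.contourArea);e=cv2.fitEllipse(cc);print('yel',e,ray('scene',*e[0],43,k))
E
python3 -c "
import cv2;from h import *
im=np.load('s6.npz')['im'];save('s6z.png',im[175:245,60:130],8)"
```

```text
disc 307 [ 438.5772708  -309.37493248  205.18304001] 4.256470531177392
disc normal [0.06643873 0.00810072 0.99775762] resid 4.141191442155059
208 96 98 [ 429. -295.  157.]
209 95 98 [ 431. -298.  159.]
210 93 98 [ 435. -301.  163.]
211 90 99 [ 435. -304.  161.]
212 89 99 [ 434. -305.  156.]
213 89 100 [ 436. -305.  155.]
214 90 100 [ 436. -305.  151.]
215 90 101 [ 435. -305.  146.]
216 91 101 [ 435. -305.  141.]
217 91 101 [ 432. -306.  134.]
218 92 101 [ 434. -306.  133.]
219 92 100 [ 431. -307.  126.]
220 93 99 [ 434. -308.  126.]
221 94 97 [ 432. -311.  121.]
yel ((104.72299194335938, 232.86537170410156), (10.352964401245117, 12.743690490722656), 69.94388580322266) [ 418.3187756  -304.34055525   43.        ]
```

View pics/s6z.png

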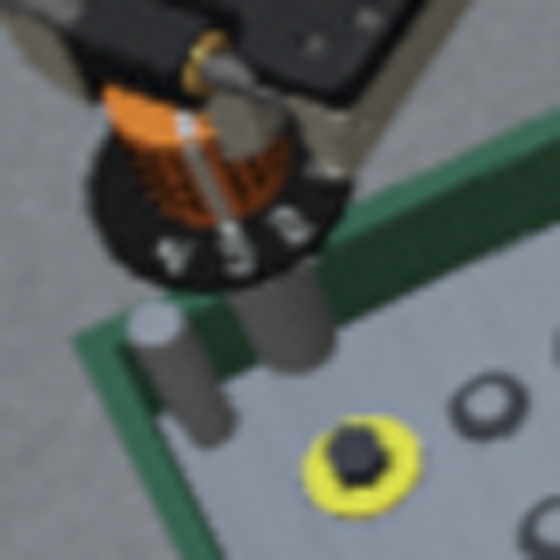

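Pointer still at 3, and the socket is where the kinematics predict to within about 2 mm. Tool tilt is about 0.047 rad. I'll try to reduce it by moving back out in -x, the reverse of the lag that caused it.

```bash
python3 -m jog '[1,0,0,-7,0,1,0,0,-7,0,1,0,0,-7,0,1,0,0,-7,0,1,0,0,-7,0]'; python3 -m jog '[1,0,0,-7,0,1,0,0,-7,0,1,0,0,-7,0,1,0,0,0,0,1,0,0,0,0]'; python3 g.py; python3 -m jog '[1,0,0,20,0,1,0,0,20,0,1,0,0,15,0,1,0,0,0,0,1,0,0,0,0]'; python3 g.py
```

```text
time: 11.65
tool_pos: [429.5, -302.3, 276.3]
tcp_rot: [-3.099, -0.015, 2.225]
contact_force: [-0.1, -0.5, -4.9]
grip_width: 34.0
time: 12.15
tool_pos: [430.8, -302.3, 300.8]
tcp_rot: [-3.099, -0.012, 2.225]
contact_force: [-0.3, -0.3, -4.0]
grip_width: 34.4
[ 430.81886378 -302.31218126  300.76610363] z [-0.04089819 -0.01590751 -0.99903668] socket [ 425.95197899 -304.20517483  181.88073864] d tool [  3.83562351  -0.56610265 119.06636229] [-0.03632545 -0.05856519  0.02046781]
time: 12.65
tool_pos: [428.3, -303.0, 243.6]
tcp_rot: [-3.099, -0.013, 2.225]
contact_force: [-0.4, 0.1, -4.2]
grip_width: 34.4
[ 428.2731738  -303.00251309  243.59606046] z [-0.04167696 -0.01519358 -0.99901561] socket [ 423.31361527 -304.81054855  124.71320305] d tool [ 3.3480233  -0.50374791 61.83997408] [-0.09121934 -0.12254359 -0.06862512]
```

```bash
python3 -m jog '[1,11,10,-3,0,1,22,20,0,0,1,22,20,0,0,1,22,20,0,0,1,11,10,0,0]'; python3 -m jog '[1,0,0,0,0,1,0,0,0,0]'; python3 g.py
```

```text
time: 13.15
tool_pos: [439.9, -180.4, 248.7]
tcp_rot: [-3.103, -0.007, 2.221]
contact_force: [-0.6, 0.2, -4.7]
grip_width: 34.1
time: 13.35
tool_pos: [440.6, -177.4, 251.0]
tcp_rot: [-3.104, -0.004, 2.225]
contact_force: [0.7, 0.3, -5.0]
grip_width: 34.3
[ 440.60865966 -177.39868719  250.96346678] z [-0.03197903 -0.01935594 -0.9993011 ] socket [ 436.80315478 -179.70204434  132.04663585] d tool [-87.20031674 -87.32320598  71.98438268] [-0.11865122 -0.13746428  0.02102887]
```

```bash
python3 -m jog '[1,-8,-8,0,0,1,-8,-8,0,0,1,-8,-8,0,0,1,-8,-8,0,0,1,-8,-8,0,0]'; python3 -m jog '[1,-8,-8,0,0,1,-8,-8,0,0,1,-8,-8,0,0,1,-8,-8,0,0,1,-8,-8,0,0]'; python3 -m jog '[1,0,0,0,0,1,0,0,0,0]';python3 g.py
```

```text
time: 13.85
tool_pos: [432.5, -240.2, 253.3]
tcp_rot: [-3.104, -0.002, 2.223]
contact_force: [0.4, -0.7, -5.5]
grip_width: 34.0
time: 14.35
tool_pos: [423.5, -302.5, 254.2]
tcp_rot: [-3.104, -0.003, 2.221]
contact_force: [-1.0, 1.0, -5.2]
grip_width: 34.5
time: 14.55
tool_pos: [423.2, -304.2, 254.0]
tcp_rot: [-3.104, -0.003, 2.219]
contact_force: [-0.9, 0.2, -4.1]
grip_width: 34.9
[ 423.24470526 -304.22011633  253.99936693] z [-0.03198108 -0.02049657 -0.99927829] socket [ 419.43895661 -306.65920777  135.0852504 ] d tool [ 3.07222902  3.78869819 72.00284826] [ 0.0739374   0.0079985  -0.00241752]
```

```bash
python3 -m jog '[1,3,4,5,0,1,0,0,10,0,1,0,0,10,0,1,0,0,10,0,1,0,0,8,0]'; python3 -m jog '[1,0,0,0,0,1,0,0,0,0]';python3 g.py
```

```text
time: 15.05
tool_pos: [423.8, -297.9, 207.8]
tcp_rot: [-3.104, -0.003, 2.221]
contact_force: [-0.1, 0.7, -5.3]
grip_width: 34.6
time: 15.25
tool_pos: [423.2, -297.3, 205.9]
tcp_rot: [-3.104, -0.006, 2.222]
contact_force: [-0.0, -0.4, -4.2]
grip_width: 34.2
[ 423.15316269 -297.2675721   205.86736314] z [-0.03379191 -0.01795207 -0.99926765] socket [ 419.13192496 -299.40386809   86.95451318] d tool [-2.82380257 -2.17651962 24.03682118] [-0.03069665 -0.08080957  0.04171633]
```

```bash
python3 -m jog '[1,-2,-1.5,3,0,1,0,0,5,0,1,0,0,5,0,1,0,0,0,0,1,0,0,0,0]';python3 g.py
python3 -c "
from h import *
im,d=capture('scene');save('s7.png',im[175:245,60:130],8); np.savez('s7.npz',im=im,d=d)
im,d=capture('wrist');save('w7.png',im)"
```

```text
time: 15.75
tool_pos: [423.1, -300.9, 192.6]
tcp_rot: [-3.104, -0.004, 2.221]
contact_force: [0.1, 0.1, -4.1]
grip_width: 34.2
[ 423.11748818 -300.91198225  192.61040776] z [-0.03232172 -0.01930288 -0.9992911 ] socket [ 419.2712036  -303.20902449   73.69476668] d tool [ 0.39101177 -0.48778952 10.72226253] [-0.03328433 -0.02163782  0.04533123]
```

View pics/s7.png

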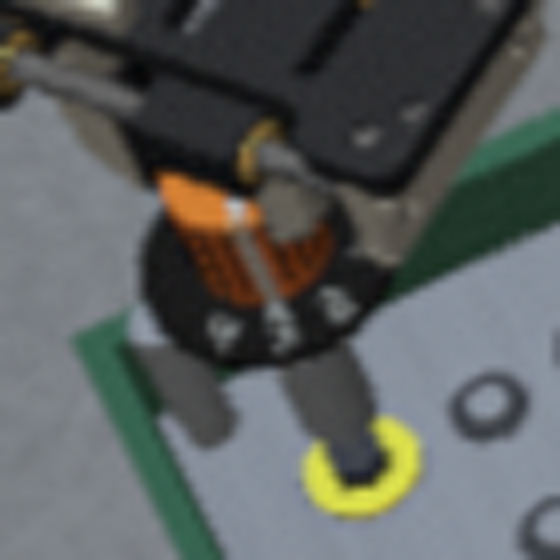

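View pics/w7.png

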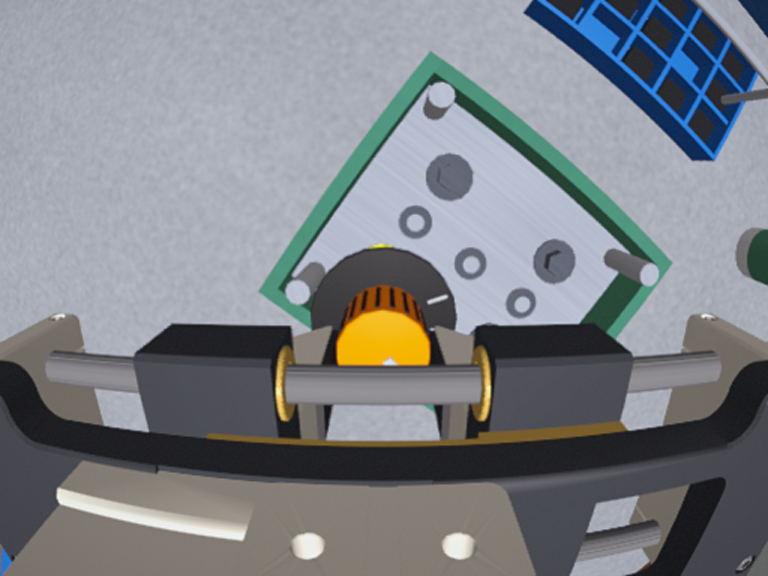

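```bash
cat > ov.py <<'E'
from h import *
import sys
from scipy.spatial.transform import Rotation as Ro
im=np.load(sys.argv[1])['im'];k=K('scene');f,cx,cy,R,t=k
o=get_obs();M=Ro.from_euler('xyz',o['tcp_rot']).as_matrix();p=o['tool_pos']
s=8;x0,y0=60,175
big=cv2.resize(im[y0:245,x0:130],None,fx=s,fy=s,interpolation=cv2.INTER_CUBIC)
def pr(X):
    c=X@R.T+t;return np.c_[(f*c[:,0]/c[:,2]+cx-x0+.5)*s,(f*c[:,1]/c[:,2]+cy-y0+.5)*s].round().astype(np.int32)
a=np.linspace(0,2*np.pi,40);C=np.c_[np.cos(a),np.sin(a),0*a]
for h,r in((0,11),(50,11),(88,34)):
    X=(p+M[:,2]*(119-h))+(C*r)@M.T
    cv2.polylines(big,[pr(X)],True,(255,0,0),1)
b=np.array([418.3,-303.6,0])
for z,r,col in((43,17,(0,0,255)),(53,9,(0,255,0))): cv2.polylines(big,[pr(b+[0,0,z]+C*r)],True,col,1)
cv2.imwrite('pics/'+sys.argv[2],big[...,::-1])
E
python3 ov.py s7.npz ov7.png
```

```text
(no output)
```

View pics/ov7.png

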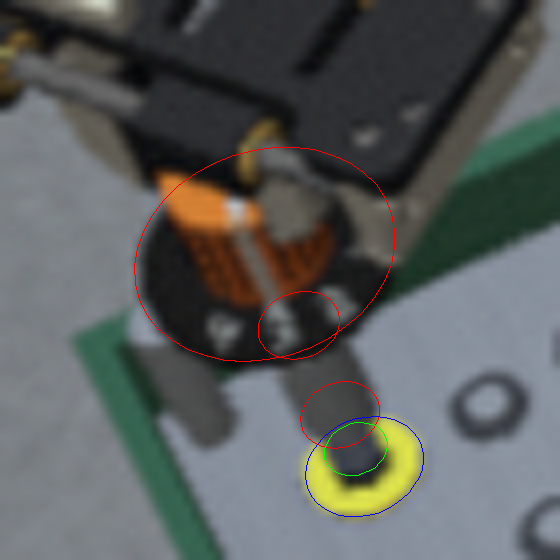

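```bash
python3 -m jog '[1,1,-1.5,3,0,1,0,0,3,0,1,0,0,3,0,1,0,0,0,0,1,0,0,0,0]';python3 g.py
python3 -c "
from h import *
im,d=capture('scene'); np.savez('s8.npz',im=im,d=d)"; python3 g.py; python3 ov.py s8.npz ov8.png
```

```text
time: 16.35
tool_pos: [420.9, -301.2, 183.2]
tcp_rot: [-3.104, -0.004, 2.221]
contact_force: [-0.8, -0.3, -4.8]
grip_width: 34.7
[ 420.92112518 -301.23096289  183.24890274] z [-0.0318794  -0.01973491 -0.99929687] socket [ 417.12747676 -303.57941696   64.33257503] d tool [-0.57202056  1.09068651  1.29071795] [ 0.00808821 -0.0310809  -0.0038623 ]
[ 420.89566003 -301.21839643  183.23534604] z [-0.03195457 -0.01971307 -0.9992949 ] socket [ 417.09306649 -303.56425234   64.31925275] d tool [-0.60497737  1.10842246  1.27651759] [-0.02904371 -0.15837841  0.04152675]
```

View pics/ov8.png

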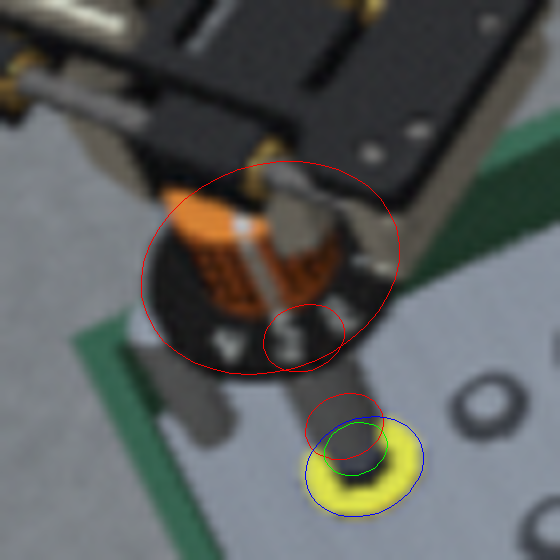

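The overlay puts the socket centred over the head, about 11 mm above it, with the pointer at 3. The force reading is only the driver's weight, and the pose is steady. I'll check stillness once more, then hand in.

```bash
python3 -m jog '[1,0,0,0,0,1,0,0,0,0,1,0,0,0,0]'; python3 g.py; python3 -c "
from plant import close_job;print(close_job())"
```

```text
time: 16.7
tool_pos: [421.1, -301.3, 183.5]
tcp_rot: [-3.104, -0.003, 2.221]
contact_force: [-0.2, 0.2, -4.2]
grip_width: 34.6
[ 421.08675632 -301.31358846  183.45909107] z [-0.03151263 -0.02005624 -0.99930211] socket [ 417.33675331 -303.70028121   64.54214032] d tool [-0.34922091  1.00507272  1.50468712] [-0.00807818 -0.06016976 -0.0323779 ]
the job is handed in; nothing more can be done
None
```

I turned the orange sleeve from 2 to 3 with the driver still in its holder, let go so it clicked, and saw the pointer at 3. I then regripped, lifted the driver straight out, carried it over the tray handle and stopped above the yellow-ringed bolt. The job was handed in at about 16.7 s; no verdict is reported.

**Last checks**
- **Position:** by arm pose and the scene overlay, the socket end was about 1 mm sideways of the bolt head's centre and about 11.5 mm above it.
- **Sleeve:** the pointer was at 3 in the last scene picture.
- **Contact:** the force on the tool was about 4.2 N, which is only the driver's weight, and the arm was steady.

**Not perfect**
- **Tilt:** the tool leaned about 0.037 rad at the end; the limit is 0.09. It built up during the fast part of the carry (0.047 at worst), and I reduced it only partly. A rough estimate from the picture, taken when the arm read 0.047, gave 0.067. I did not repeat it at the end.
- **Socket position:** pictures and arm pose differed by 1 to 2 mm. The gap above the bolt head could not be seen directly, so its height comes from the arm pose.

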